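# Put the clay tools back in the caddy

## Task

Tidy up after the clay class: put the round cutter, the square cutter and the stamp that are lying about on the table back into the wooden caddy, each standing upright on the floor of the compartment that already holds another of its kind, beside it and not touching it. Set them down rather than dropping them, and do not disturb the tools already in the caddy. The jar lid, the closed tin and the egg cup look similar but belong to the tea trolley: leave them where they are.

Things in the scene. Friction and masses are not known exactly. Their poses are not given: they have to be found in the camera images.
- round_cutter: loose round clay cutter, open steel ring without bottom or top, outside diameter 56 mm, wall 2.5 mm, 40 mm high; at the start it stands upright on the table, 35 to 80 g; origin: centre of its underside, z up. To be put away
- square_cutter: loose square clay cutter, open square steel frame without bottom or top, 50 x 50 mm outside, wall 2.5 mm, 40 mm high; at the start it stands upright on the table, 35 to 80 g; origin: centre of its underside, z up, x and y square to its sides. To be put away
- stamp: loose clay stamp, turned wooden stamp: round foot 48 mm in diameter and 13 mm high, a narrow neck, and on top a round knob 28 mm in diameter from 38 to 58 mm above its underside, 62 mm high in all; at the start it stands upright on the table, 35 to 80 g; origin: centre of its underside, z up. To be put away
- caddy_round_cutter: the round clay cutter already in the caddy: open steel ring without bottom or top, outside diameter 56 mm, wall 2.5 mm, 40 mm high; it stands loose in one compartment, 35 to 48 mm off the middle towards the caddy's +x; origin: centre of its underside, z up
- caddy_square_cutter: the square clay cutter already in the caddy: open square steel frame without bottom or top, 50 x 50 mm outside, wall 2.5 mm, 40 mm high; it stands loose in one compartment, 35 to 48 mm off the middle towards the caddy's +x; origin: centre of its underside, z up, x and y square to its sides
- caddy_stamp: the clay stamp already in the caddy: turned wooden stamp: round foot 48 mm in diameter and 13 mm high, a narrow neck, and on top a round knob 28 mm in diameter from 38 to 58 mm above its underside, 62 mm high in all; it stands loose in one compartment, 35 to 48 mm off the middle towards the caddy's +x; origin: centre of its underside, z up
- jar_lid: steel jar lid (does not belong): round, closed flat top, diameter 58 mm, 16 mm high, on the table; origin: centre of its underside, z up
- tin: closed steel tin (does not belong): 50 x 50 mm, 40 mm high, closed flat top, on the table; origin: centre of its underside, z up, x and y square to its sides
- egg_cup: wooden egg cup (does not belong): round foot 44 mm, narrow stem, hollow open bowl 48 mm in diameter, 60 mm high, on the table; origin: centre of its underside, z up
- caddy: low dark wooden caddy, fixed; 181 mm along its x, 332 mm along its y, floor 6 mm thick, walls 8 mm thick, tops 22 mm above the table. Three compartments, 165 mm (x) by 100 mm (y) inside, centred at y = -108, 0, +108 mm, each with one tool; their -x halves (towards the robot) are free. Which tool is where changes. Origin: centre of underside, z up. Mug, bowl and brush lie well outside the work area
Things that resemble listed ones, but are neither listed nor needed, are in the scene too. Leave any blue look-alike of the stamp alone. What is shaped like the tin but green is not meant.

How it is judged:
By the outcome, as a careful person would: the job done as asked, in the order asked, and still so for the second after the job is handed in, with the robot touching nothing.
It also fails if it takes over 77 s, if anything falls off the work surface, if the arm or the gripper's body presses on something with over 40 N, if the wrist force passes 120 N, or if a joint passes its speed limit or range.

## Robot

A 6-joint arm with a two-finger parallel gripper is mounted at the origin on the work surface. World frame = base frame: x ahead of the robot, y to its left, z up, the work surface at z = 0. Lengths are in m, angles in rad, forces in N, time in s.
With the tool pointing down it reaches from about 0.35 to 0.875 m from the base axis. Payload 15.5 kg.
Tool frame: the origin (TCP) lies at the very end of the fingers, on their centre line; the grasp point (between the pads) lies 19 mm behind it; z points along the fingers, y is the line along which they close (so a half turn about z gives the same grasp; the last joint's range is limited). The gripper opens to 85 mm and grips with 20 to 120 N. Pads are 22 mm wide; open, the fingers measure 114 mm over their backs; the gripper's body (76 mm by 85 mm) begins 54 mm behind the grasp point. The pads swing forward as they close: fully open they stand 13 mm farther back than shut.
Start: joints at [1.101, 0.494, 1.345, -0, 1.302, -0.096], TCP at [0.228, 0.582, 0.231] pointing down, gripper open.
Joint ranges: [-2.91, 2.91], [-0.82, 2.16], [0.22, 2.67], [-1.22, 4.37], [0.12, 2.79], [-3.08, 3.08]. Speed limits (rad/s): [1.89, 1.89, 2.57, 3.01, 3.01, 3.01].

## Interface

Orientations are given as a rotation vector (axis times angle).
In Python, from station import env gives the robot as it stands. The module is installed in compiled form; this text tells all that it offers. Calls block until the motion is done:
- env.move_pose(position, orientation): joint-space move of the TCP to a pose.
- env.servo_line(position, rot=None, v=0.15): straight line of the TCP; rot=None keeps the orientation; v is the mean speed in m/s.
- env.move_joints(angles): joint-space move.
- env.set_gripper(opening): finger opening in m; the grip force is fixed at half the most; returns when the fingers have stopped.
- env.dwell(seconds).
- env.ik(position, orientation): joint angles nearest the present ones, or None.
- env.observe(): the state.
- env.snapshot(name): name is "side" or "top"; returns a dict with "img" (480x640x3 uint8, blue, green, red), "mtx" (3x3 intrinsics, pixels), "R" (3x3) and "t" (3): a world point X has camera coordinates R X + t. Camera axes: x right, y down, z forward; pixel columns grow to the right and rows downward; lengths in m; the calibration is good to about 2 mm. A picture is of the moment at which its call begins. There is no depth.
A pose or a line that the arm cannot do raises env.Unreachable and nothing moves.
- env.close_job(): hands the job in; it is judged then, once.
The state is a dict: "clock": time; "q": joint angles; "joint_vel": joint speeds; "tau": joint torques, N m; "eef_pos": TCP position; "orientation": TCP orientation; "force": force on the tool from outside, world axes, zero at the start; "torque": the same for the moment, N m; "width": finger opening in m; "finger_force": force on a finger pad.
Only numpy, scipy, OpenCV 4.12 (cv2) and the standard library are available. Lean on these libraries where they do the work, as an engineer would, in place of code of your own. Each camera call takes 0.05 s, during which the arm holds its last target. There are 200 camera calls.

## Working session

There is one attempt and no reset: what is moved stays moved. The work goes in short steps, each a Python script; the robot and the scene stay as the last script left them, time stands still between calls to the robot, and variables do not carry over. Pictures are saved under pics/ and viewed, at most 14 in all, crops included, and the job is handed in when it is done.

```bash
mkdir -p pics; python3 - <<'E'
from station import env
import cv2,pickle
d={}
for n in("top","side"):
    s=env.snapshot(n);d[n]=s;cv2.imwrite(f"pics/{n}0.png",s["img"]);print(n,s["mtx"].tolist(),s["R"].round(4).tolist(),s["t"].round(4).tolist())
pickle.dump(d,open("s0.pkl","wb"))
o=env.observe();print(o["clock"],o["orientation"],o["width"])
E
```

```text
top [[620.585861038395, 0.0, 321.0369163636015], [0.0, 620.585861038395, 232.08013989385546], [0.0, 0.0, 1.0]] [[0.0139, -0.9998, -0.0145], [-0.9867, -0.0113, -0.1621], [0.1619, 0.0165, -0.9867]] [0.0111, 0.5004, 1.184]
side [[615.6146351162558, 0.0, 320.87434413784973], [0.0, 615.6146351162558, 243.6913621292803], [0.0, 0.0, 1.0]] [[0.7388, -0.6736, 0.0205], [-0.4438, -0.5091, -0.7375], [0.5072, 0.5358, -0.675]] [-0.3842, 0.2653, 0.9507]
0.1 [-5.83624535e-01 -3.08662172e+00  1.70948775e-03] 0.08560719856707305
```

View pics/top0.png

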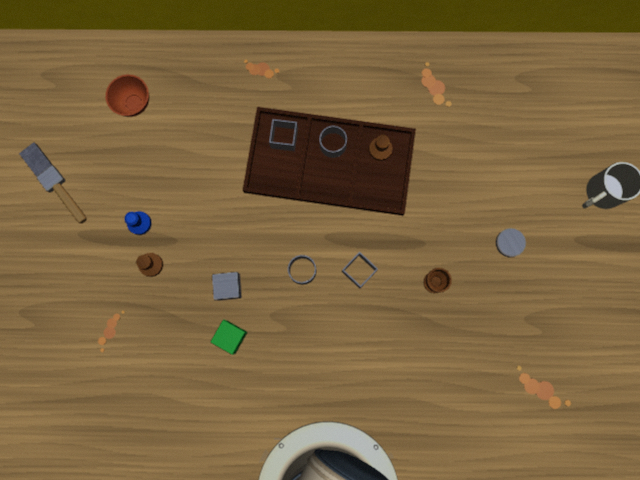

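View pics/side0.png

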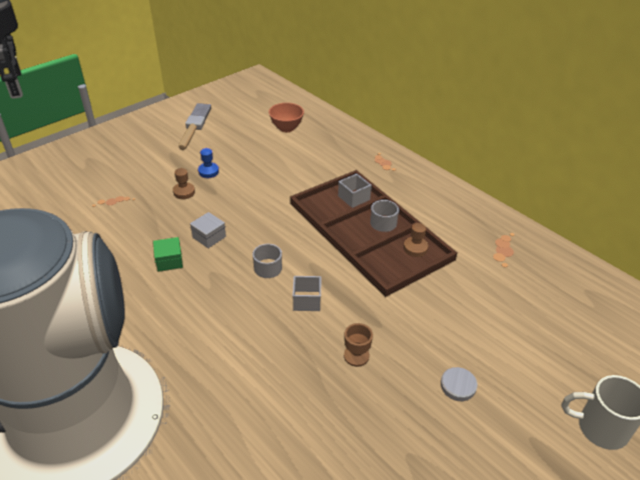

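Top view: round cutter at (302,270), square cutter at (359,270), stamp at (149,264). The caddy spans (244..414, 108..214), with its square, round and stamp compartments from left to right. Next, zoomed crops for precise pixels.

```bash
cat > h.py <<'E'
import numpy as np,cv2,pickle
def proj(s,P): 
    P=np.atleast_2d(P);c=P@np.array(s["R"]).T+np.array(s["t"]);p=c@np.array(s["mtx"]).T;return p[:,:2]/p[:,2:]
def back(s,uv,z):
    R=np.array(s["R"]);t=np.array(s["t"]);C=-R.T@t;d=R.T@np.linalg.inv(s["mtx"])@np.array([*uv,1.]);return C+d*(z-C[2])/d[2]
E
python3 - <<'E'
from h import *
s=pickle.load(open("s0.pkl","rb"))["top"];i=s["img"]
a=cv2.resize(i[98:298,238:428],None,fx=3,fy=3,interpolation=cv2.INTER_CUBIC)
b=cv2.resize(i[195:285,115:185],None,fx=3,fy=3,interpolation=cv2.INTER_CUBIC)
o=np.zeros((600,790,3),np.uint8);o[:,:570]=a;o[:270,575:785]=b
cv2.imwrite("pics/crop.png",o)
for n,uv,z in(("round",(302,270),.04),("square",(359,270),.04),("stamp",(149,264),0),("c1",(258,108),.022),("c2",(414,128),.022),("c3",(404,214),.022),("c4",(244,192),.022)):print(n,back(s,uv,z).round(4))
E
```

```text
round [0.4247 0.0537 0.04  ]
square [ 0.4261 -0.0578  0.04  ]
stamp [0.4372 0.3668 0.    ]
c1 [0.7628 0.1523 0.022 ]
c2 [ 0.7224 -0.1704  0.022 ]
c3 [ 0.542  -0.1485  0.022 ]
c4 [0.5839 0.1753 0.022 ]
```

View pics/crop.png

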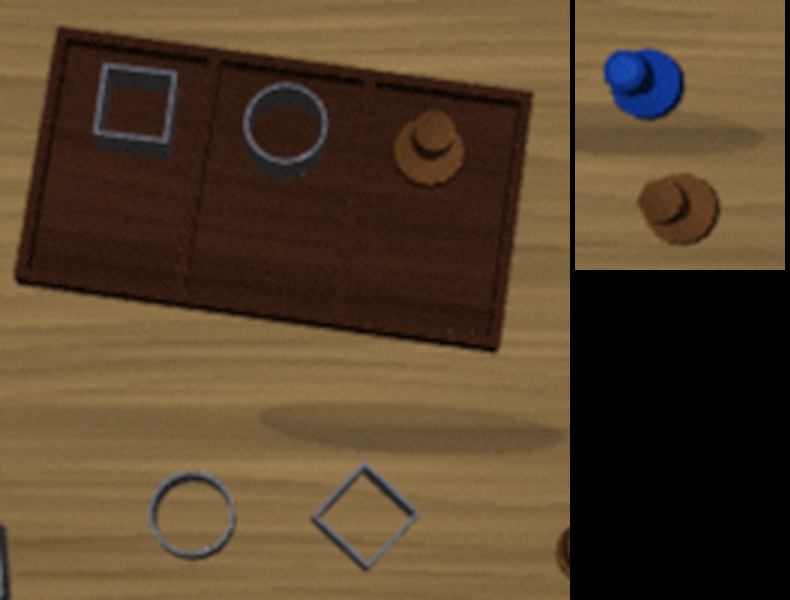

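The crop shows the rims clearly. Round rim centre is (193,515), square corners (364,464), (418,516), (366,570) and (311,518), caddy corners (60,28), (532,93), (497,350) and (15,282). I'll compute poses and overlay the models on both cameras.

```bash
cat > est.py <<'E'
from h import *
S=pickle.load(open("s0.pkl","rb"));s=S["top"]
A=lambda x,y:((x+.5)/3-.5+238,(y+.5)/3-.5+98)
B=lambda x,y:((x-575+.5)/3-.5+115,(y+.5)/3-.5+195)
def rect(px,z):
    P=np.array([back(s,A(*p),z)[:2] for p in px]);c=P.mean(0);e=P-c
    return c,P,[np.linalg.norm(P[k]-P[k-1]) for k in range(4)]
E
cat > a.py <<'E'
from est import *
c,P,l=rect([(60,28),(532,93),(497,350),(15,282)],.022)
ex=(P[0]+P[1]-P[2]-P[3]);yaw=np.arctan2(ex[1],ex[0]);ey=P[0]+P[3]-P[1]-P[2];yaw2=np.arctan2(-ey[0],ey[1])
print("caddy",c,yaw,yaw2,np.round(l,4));cy=(c,yaw2)
def sq(px,z):
    c,P,l=rect(px,z);ex=P[0]+P[1]-P[2]-P[3];ey=P[0]+P[3]-P[1]-P[2]
    return c,(np.arctan2(ex[1],ex[0])+np.arctan2(-ey[0],ey[1]))/2,np.round(l,4)
q=sq([(364,464),(418,516),(366,570),(311,518)],.04);cq=sq([(104,64),(178,70),(169,142),(94,134)],.046)
r=back(s,A(193,515),.04)[:2];cr=back(s,A(286,124),.046)[:2]
st=back(s,B(662,200),.06)[:2];st2=back(s,B(681,209),.007)[:2];cs=back(s,A(435,130),.066)[:2];cs2=back(s,A(430,149),.013)[:2]
print("sq",q,"csq",cq,"r",r,"cr",cr,"st",st,st2,"cst",cs,cs2,sep="\n")
Rz=lambda a:np.array([[np.cos(a),-np.sin(a)],[np.sin(a),np.cos(a)]])
for n,v in(("csq",cq[0]),("cr",cr),("cst",cs),("cst2",cs2)):print(n,"in caddy",Rz(yaw2).T@(v-c))
th=np.linspace(0,2*np.pi,60);circ=lambda c,R,z:np.c_[c[0]+R*np.cos(th),c[1]+R*np.sin(th),th*0+z]
def box(c,a,hx,hy,z):
    p=np.array([[-hx,-hy],[hx,-hy],[hx,hy],[-hx,hy],[-hx,-hy]])@Rz(a).T+c;return np.c_[p,np.full(5,z)]
C=[box(c,yaw2,.0905,.166,.022),box(c,yaw2,.0905,.166,0),circ(r,.028,.04),circ(r,.028,0),circ(cr,.028,.046),box(q[0],q[1],.025,.025,.04),box(q[0],q[1],.025,.025,0),box(cq[0],cq[1],.025,.025,.046),circ(st,.024,.0),circ(st,.014,.058),circ(cs,.024,.006),circ(cs,.014,.064)]
out=[]
for n,w in(("top",(115,95,315,200)),("side",(160,140,310,190))):
    k=2.5;x,y,W,H=w;im=cv2.resize(S[n]["img"][y:y+H,x:x+W],None,fx=k,fy=k,interpolation=cv2.INTER_CUBIC)
    for p in C:cv2.polylines(im,[np.int32(((proj(S[n],p)-[x,y]+.5)*k-.5)*8)],False,(0,255,0),1,cv2.LINE_AA,3)
    cv2.imwrite(f"pics/ov_{n}.png",im)
E
python3 a.py
```

```text
caddy [0.65296844 0.00285086] -0.13887087750607727 -0.13324328062411628 [0.1821 0.3284 0.1814 0.3281]
sq
(array([ 0.42619138, -0.05823428]), np.float64(-0.7584581745452293), array([0.0497, 0.0488, 0.049 , 0.049 ]))
csq
(array([0.70382839, 0.09692677]), np.float64(-0.09628371674415295), array([0.0495, 0.0503, 0.0507, 0.0508]))
r
[0.42603237 0.05369673]
cr
[ 0.68963055 -0.00409736]
st
[0.43572015 0.35969143]
[0.43574896 0.36262583]
cst
[ 0.67998334 -0.10231949]
[ 0.68331617 -0.10331482]
csq in caddy [0.03791122 0.09999876]
cr in caddy [ 0.03726021 -0.0020161 ]
cst in caddy [ 0.04074726 -0.10064923]
cst2 in caddy [ 0.04418278 -0.10119298]
```

View pics/ov_top.png

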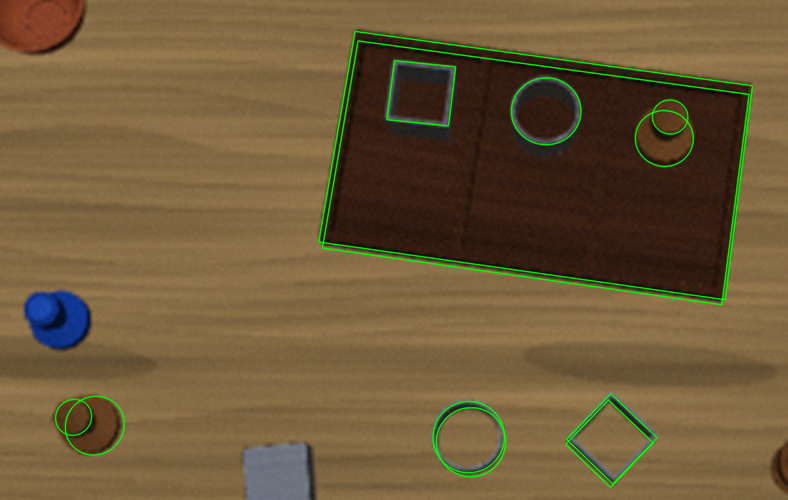

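View pics/ov_side.png

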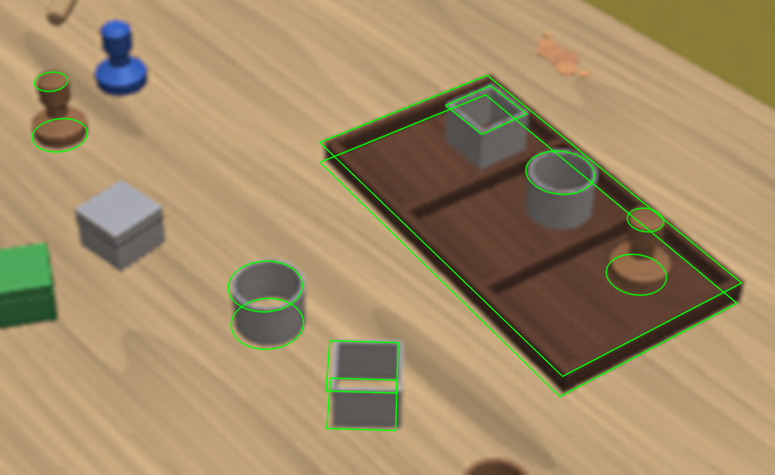

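The overlays match both cameras to about 1–2 mm, so the poses are plausible. Caddy centre is (0.653, 0.003) with yaw -0.135. I'll start with the round cutter.

```bash
cat > rob.py <<'E'
from station import env
import numpy as np
from scipy.spatial.transform import Rotation as Ro
CY=np.array([.653,.0029]);CA=-.135
def ori(phi):
    y=np.array([-np.sin(phi),np.cos(phi),0]);z=np.array([0,0,-1.]);return Ro.from_matrix(np.c_[np.cross(y,z),y,z]).as_rotvec()
def best(pos,phi):  # of the equivalent half turns, the one with the last joint nearest the middle
    c=[(abs(q[5]),p) for p in(phi,phi+np.pi,phi-np.pi) if (q:=env.ik(pos,ori(p))) is not None];return min(c)[1]
def caddy(x,y): return CY+Ro.from_euler('z',CA).as_matrix()[:2,:2]@[x,y]
def pick(xy,phi,z,H=.14):
    p=best([*xy,H],phi);env.move_pose([*xy,H],ori(p));env.servo_line([*xy,z],v=.1)
    env.set_gripper(0.0);o=env.observe();print("grip",round(o["width"],4),o["finger_force"],o["clock"])
    env.servo_line([*xy,H],v=.15);o=env.observe();print("lifted",round(o["width"],4),o["finger_force"]);return p
def place(xy,phi,z,H=.14):
    env.servo_line([*xy,H],ori(phi),v=.22);env.servo_line([*xy,z+.010],v=.1);env.dwell(.3)
    f0=env.observe()["force"][2]
    for k in range(8):
        env.servo_line([*xy,z+.003-.001*k],v=.01 if k else .03);env.dwell(.1);o=env.observe()
        if abs(o["force"][2]-f0)>1.5:break
    print("set at",round(o["eef_pos"][2]-z,4),o["force"][2]-f0,o["clock"])
    env.set_gripper(o["width"]+.006);env.dwell(.2);env.servo_line([*xy,H],v=.1);env.set_gripper(.085);print(env.observe()["clock"])
E
cat > p1.py <<'E'
from rob import *
p=pick((.4258,.0537),CA,.007)
place(caddy(-.042,0),CA+round((p-CA)/np.pi)*np.pi,.013)
E
python3 p1.py && python3 - <<'E'
from station import env;import cv2,numpy as np
cv2.imwrite("pics/after1.png",env.snapshot("side")["img"])
E
```

```text
grip 0.0548 59.189216159284115 4.0417
lifted 0.0547 63.15752696245909
set at 0.0008 14.874980427043416 9.2417
11.4667
```

View pics/after1.png

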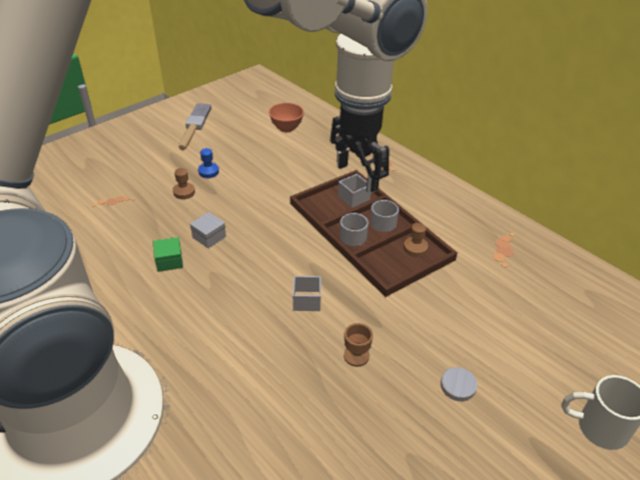

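The round cutter stands at (354,229) in the middle compartment, beside and clear of its twin at (384,215). The square cutter and stamp come next.

```bash
python3 - <<'E' && python3 - <<'F'
from rob import *
p=pick((.4262,-.0582),-.7585,.007)
place(caddy(-.042,.106),CA+round((p-CA)/np.pi)*np.pi,.013)
E
from rob import *
import cv2
cv2.imwrite("pics/after2.png",env.snapshot("top")["img"])
p=pick((.4358,.3607),CA,.027)
cv2.imwrite("pics/held3.png",env.snapshot("side")["img"])
F
```

```text
grip 0.0495 60.12046158313751 14.25
lifted 0.0495 61.94955110549927
set at 0.0005 8.847922310942938 19.7833
22.0417
grip 0.0263 58.623999377014115 25.1417
lifted 0.0265 58.91320371231075
```

View pics/held3.png

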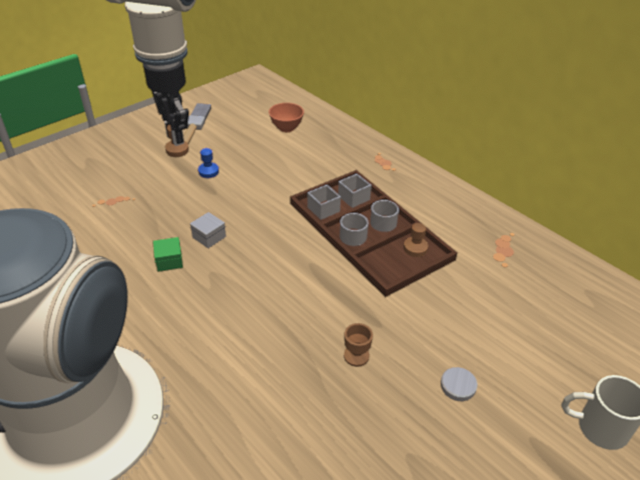

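The square cutter stands at (324,202) beside its twin. The stamp is held upright at (177,148), and the blue one is untouched.

```bash
python3 - <<'E'
from rob import *
import cv2
o=env.observe();y=Ro.from_rotvec(o["orientation"]).as_matrix()[:,1];p=np.arctan2(-y[0],y[1])
place(caddy(-.042,-.106),CA+round((p-CA)/np.pi)*np.pi,.033)
x=o["eef_pos"];env.servo_line([.45,.3,.25],v=.25);env.dwell(.3)
t=env.snapshot("top")["img"];s=env.snapshot("side")["img"]
a=cv2.resize(t[98:298,228:438],None,fx=1.9,fy=1.9);b=cv2.resize(s[150:310,270:480],None,fx=1.9,fy=1.9)
im=np.zeros((400,800,3),np.uint8);im[:a.shape[0],:a.shape[1]]=a;im[:b.shape[0],400:400+b.shape[1]]=b
cv2.imwrite("pics/final.png",im);print(env.observe()["clock"])
E
```

```text
set at 0.0002 4.319864461405561 31.3917
33.6083
35.9083
```

View pics/final.png

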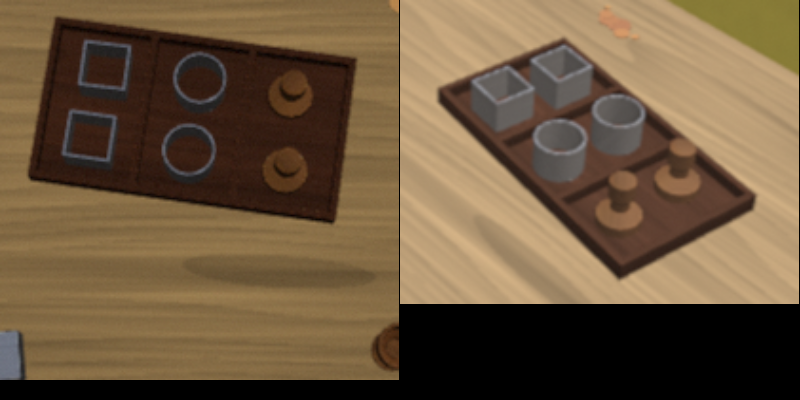

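All three stand upright beside their twins with clear gaps: square at (90,137), round at (189,150) and stamp at (286,170) in the left panel.

```bash
python3 -c "
from station import env;print(env.close_job())"
```

```text
the job is handed in; nothing more can be done
None
```

The job is handed in at about 36 s on the robot's clock: the final pictures show the round cutter, square cutter and stamp standing upright in the caddy, each beside its twin with a clear gap; no result came back from the judging.

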